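# Put the stray pipe fittings back into their stock bins

## Task

Put the four stray pipe fittings back into stock: the elbow, the tee, the coupling and the plug each go into the blue bin that already holds fittings of the same kind. Set each one down, without dropping it, on the clear floor in the front of its bin, the same way up as it lies on the bench now. Leave the glass jar and the ball bearing standing among them where they are.

Things in the scene. Friction and masses are not known exactly. Their poses are not given: they have to be found in the camera images.
- elbow: loose galvanised pipe elbow lying flat, an L from above, 36 mm high, 160 g. Origin on the underside below the axes' crossing, z up, pipe axes 18 mm up. Legs along +x and +y end 34 mm from it; 30 mm thick, 36 mm bands on the last 13 mm. Easily held closing along its x at y = 0, on the end of the x leg and the back of the corner: 50.5 mm, x = -16.5 to +34
- tee: loose galvanised pipe tee lying flat, a T from above, 36 mm high, 210 g. Origin on the underside below the axes' crossing, z up, pipe axes 18 mm up. Run along y from -34 to +34 mm, branch to x = +34; 30 mm thick, 36 mm bands on the last 13 mm. Easily held closing along its x at y = 0, on the branch's end and the back of the run: 50.5 mm, x = -16.5 to +34
- coupling: loose galvanised pipe coupling standing on end: a plain short tube, 36 mm outside, 27 mm bore, 40 mm tall, with two small ribs (look only) along its sides. Origin at the centre of its underside, z up along its axis. 120 g. Narrower and taller than the bearing
- plug: loose galvanised pipe plug standing on its thread: threaded round part 27 mm in diameter (grip here), 18 mm tall, neck 25 mm to 22 mm up, then a solid square head 17 mm across with its top at 35 mm. Origin at the centre of its underside, z up. 80 g
- bin_elbow: fixed blue open-front bin with two elbows (one lying, one on end) at the back. Outside 158 (x, front to back) x 124 mm (y), walls 4 mm. Origin at bench level under its centre, +x to the back wall, front towards the robot. Floor 4 mm up; back and rear sides 60 mm tall, front lip 30, sides sloping between. Fixed stock behind x = +14 mm, up to 56 mm tall; clear floor x -75 to +14, y +-58 mm
- bin_tee: fixed blue open-front bin with two tees (one lying, one on end) at the back. Outside 158 (x, front to back) x 124 mm (y), walls 4 mm. Origin at bench level under its centre, +x to the back wall, front towards the robot. Floor 4 mm up; back and rear sides 60 mm tall, front lip 30, sides sloping between. Fixed stock behind x = +14 mm, up to 72 mm tall; clear floor x -75 to +14, y +-58 mm
- bin_coupling: fixed blue open-front bin with three couplings standing at the back. Outside 158 (x, front to back) x 124 mm (y), walls 4 mm. Origin at bench level under its centre, +x to the back wall, front towards the robot. Floor 4 mm up; back and rear sides 60 mm tall, front lip 30, sides sloping between. Fixed stock behind x = +14 mm, up to 44 mm tall; clear floor x -75 to +14, y +-58 mm
- bin_plug: fixed blue open-front bin with five plugs standing at the back. Outside 158 (x, front to back) x 124 mm (y), walls 4 mm. Origin at bench level under its centre, +x to the back wall, front towards the robot. Floor 4 mm up; back and rear sides 60 mm tall, front lip 30, sides sloping between. Fixed stock behind x = +14 mm, up to 39 mm tall; clear floor x -75 to +14, y +-58 mm
- jar: bystander: small closed glass jar with a steel lid standing loose among the fittings, 54 mm in diameter, 66 mm tall. Origin at the centre of its underside
- bearing: bystander: loose ball bearing lying flat among the fittings, a ring 52 mm outside, 25 mm bore, 15 mm high; it has no bin. Origin at the centre of its underside. Other small clutter (to 60 mm tall) lies clear in front of and beyond the fittings; equipment to 200 mm tall stands outside the bins
There are look-alikes about, which are no part of the job. Leave any purple or yellow look-alike of the coupling alone.

How it is judged:
By the outcome, as a careful person would: the job done as asked, in the order asked, and still so for the second after the job is handed in, with the robot touching nothing.
It also fails if it takes over 96 s, if anything falls off the work surface, if the arm or the gripper's body presses on something with over 40 N, if the wrist force passes 120 N, or if a joint passes its speed limit or range.

## Robot

A 7-joint arm with a two-finger parallel gripper is mounted at the origin on the work surface. World frame = base frame: x ahead of the robot, y to its left, z up, the work surface at z = 0. Lengths are in mm, angles in rad, forces in N, time in s.
With the tool pointing down it reaches from about 375 to 925 mm from the base axis. Payload 3.1 kg.
Tool frame: the origin (TCP) lies at the very end of the fingers, on their centre line; the grasp point (between the pads) lies 19 mm behind it (arm.hold_point_z is the distance from the TCP to the grasp point, in mm); z points along the fingers, y is the line along which they close (so a half turn about z gives the same grasp; the last joint's range is limited). The gripper opens to 85 mm and grips with 20 to 120 N. Pads are 22 mm wide; open, the fingers measure 114 mm over their backs; the gripper's body (76 mm by 85 mm) begins 54 mm behind the grasp point. The pads swing forward as they close: fully open they stand 13 mm farther back than shut.
Start: joints at [-1.353, 0.383, 0.044, 1.598, -0.018, 1.161, -0.05], TCP at [201.852, 617.866, 231.269] pointing down, gripper open.
Joint ranges: [-2.61, 2.61], [-0.41, 2.15], [-1.48, 1.57], [0, 2.5], [-1.57, 4.71], [0.05, 1.97], [-2.85, 2.85]. Speed limits (rad/s): [2.79, 2.79, 3.14, 3.14, 3.14, 3.14, 3.14].

## Interface

Orientations are given as a unit quaternion [x, y, z, w].
In Python, from station import telemetry, imaging, arm gives the robot as it stands.
- The arm moves only by the tool arm_command, never from a script. Its argument "motion" is text: rows parted by semicolons, each of 5 numbers parted by spaces: the shift along the world's x, y, z in m, then the turn about the world's z in rad, then the opening, from 0 (shut) to 1 (fully open). In form: tx ty tz twist claw; .... A call has exactly 8 rows; each row shifts and turns the commanded pose from where the row before left it; what a row does not reach is not made up. A row lasts 1/8 s, in which the tool goes at most 62.5 mm and 10.7 degrees, less where a joint would pass 70% of its speed; a pose out of reach is approached as far as the arm can. A call with a gripper value outside its range is refused whole. The fingers move at their own pace and stop on an object; "newtons" is the grip in N (left out, the last holds). Time passes only in rows, so rows that do not move let the fingers close, or fill a call up. It gives the time, the measured TCP pose, the force, the opening and the grip force at its end, in the units of the state.
- telemetry.observe(): the state, without advancing time (a new reading comes with each control period).
- imaging.get_image(name): name is "scene" or "top" or "wrist"; returns (picture, depth): 420x560x3 uint8, red, green, blue; 420x560 float32, mm along the optical axis (not along the pixel's ray), 0 where there is no reading.
- imaging.get_calibration(name): a dict with "mtx" (3x3 intrinsics, pixels), "R" (3x3) and "t" (3): a world point X has camera coordinates R X + t; the wrist camera has in their place "tool_from_camera" (4x4, takes a point from camera to tool coordinates, whose origin is the TCP and whose axes are the flange's). Camera axes: x right, y down, z forward; pixel columns grow to the right and rows downward; lengths in mm; the calibration is good to about 2 mm. A picture is of the moment at which its call begins: read the wrist's pose just before it. get_calibration takes no time and is no camera call.
- arm.close_job(): hands the job in; it is judged then, once.
Trained networks look in the newest picture that a camera, given by its name, has taken for a name from the list of things; names that differ only in an ending like _2 or _b are one class to them, and where a whole thing is asked for, a point or a joint stands for the part that bears it (a point fixed in the world has none). Each returns a list of dicts, best first, with "p" (0 to 1); they miss things now and then, are a little off and sometimes report something else, mostly with a low value. They report only what shows in the picture. A call takes as long as a camera call. They do not tell look-alikes from the thing itself.
- imaging.spot_in(camera, target): "position" ([x, y, z] in mm, in world coordinates, good to about 4 mm: the middle of the surface that is visible of it).
- imaging.regions_of(camera, target): "mask" (420x560 bool, what is visible of it).
- imaging.pinpoint(camera, target): "position" ([x, y, z] in mm, in world coordinates, good to about 4 mm: a listed point, or the origin of a listed thing).
The state is a dict: "t": time; "joint_pos": joint angles; "qvel": joint speeds; "joint_efforts": joint torques, N m; "eef_pos": TCP position; "tcp_rot": TCP orientation; "contact_force": force on the tool from outside, world axes, zero at the start; "ft_torque": the same for the moment, N m; "grip_width": opening from 0.0 (shut) to 1.0 (fully open); "gripper_force": force on a finger pad.
Only numpy, scipy, OpenCV 4.12 (cv2) and the standard library are available. Lean on these libraries where they do the work, as an engineer would, in place of code of your own. Each camera call takes 0.05 s, during which the arm holds its last target. There are 200 camera calls.

## Working session

There is one attempt and no reset: what is moved stays moved. The work goes in short steps, Python scripts to look and compute and a tool call to move; the robot and the scene stay as the last step left them, time stands still between calls to the robot, and variables do not carry over. Pictures are saved under pics/ and viewed, at most 14 in all, crops included, and the job is handed in when it is done.

Besides the shell and the picture viewer there is one more tool, called after "Call:" as name(argument=value, ...) on one line, values as JSON. arm_command: Moves the arm, as the interface text tells. Its arguments: {"type":"object","properties":{"motion":{"type":"string"},"newtons":{"type":"number"}},"required":["motion"]}

```bash
mkdir -p pics
cat > h.py <<'E'
from station import telemetry, imaging, arm
import numpy as np, cv2
def shot(name,fn=None):
    s=telemetry.observe(); im,d=imaging.get_image(name)
    if fn: cv2.imwrite('pics/'+fn,im[:,:,::-1])
    return s,im,d
E
python3 - <<'E'
from h import *
for n in ('top','scene'):
    s,im,d=shot(n,n+'1.png'); np.savez(n+'1.npz',im=im,d=d)
    c=imaging.get_calibration(n); print(n,c)
s=telemetry.observe();print(s); print(imaging.get_calibration('wrist'),arm.hold_point_z)
E
```

```text
top {'mtx': array([[469.85003772,   0.        , 281.78162621],
       [  0.        , 469.85003772, 203.53591264],
       [  0.        ,   0.        ,   1.        ]]), 'R': array([[ 0.00852948, -0.9999209 , -0.00924352],
       [-0.99253608, -0.00734118, -0.12173017],
       [ 0.12165269,  0.01021282, -0.99252019]]), 't': array([-13.04037863, 509.77969945, 904.50301291])}
scene {'mtx': array([[459.40479639,   0.        , 274.25156551],
       [  0.        , 459.40479639, 208.40715775],
       [  0.        ,   0.        ,   1.        ]]), 'R': array([[-8.45260798e-01,  5.34353760e-01, -4.92358856e-04],
       [ 4.44445558e-01,  7.02528509e-01, -5.55807376e-01],
       [-2.96651865e-01, -4.70021013e-01, -8.31310964e-01]]), 't': array([ 437.71881412, -190.95322071, 1083.64104631])}
{'t': 0.1, 'joint_pos': array([-1.35282137,  0.38374984,  0.04382114,  1.59943363, -0.01789108,
        1.16119479, -0.04990994]), 'qvel': array([ 1.78715396e-03, -2.75206464e-03,  1.99818002e-03, -2.92544762e-03,
       -3.10521947e-04,  4.96312929e-05, -4.26936319e-04]), 'joint_efforts': array([ 2.96178805e-
[... 290 characters left out ...]
0.03288727, -0.0652141 , -0.07503604]), 'ft_torque': array([-0.00965511,  0.00420238,  0.02676828]), 'gripper_force': 0.0, 'grip_width': 1.0028591310024908}
{'mtx': array([[359.30694177,   0.        , 279.25718574],
       [  0.        , 359.30694177, 212.52373343],
       [  0.        ,   0.        ,   1.        ]]), 'tool_from_camera': array([[-7.16434119e-04, -9.45184492e-01, -3.26536005e-01,
         8.42274596e+01],
       [ 9.99999466e-01, -9.20392928e-04,  4.70108606e-04,
        -4.05965692e-01],
       [-7.44880794e-04, -3.26535494e-01,  9.45184647e-01,
        -1.42404473e+02],
       [ 0.00000000e+00,  0.00000000e+00,  0.00000000e+00,
         1.00000000e+00]])} 18.700000000000003
```

View pics/top1.png

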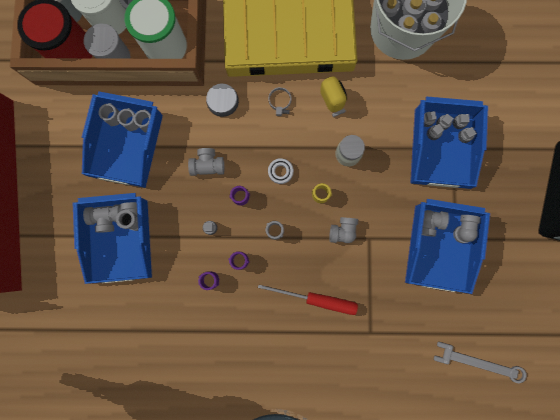

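View pics/scene1.png

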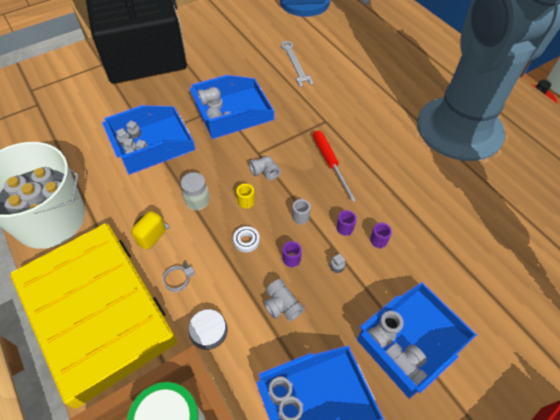

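Top view: tee (207,163), elbow (345,231), grey coupling (275,230), plug (209,228); jar (350,150), bearing (281,170). Coupling candidates: grey (275,230), purple (240,195), (239,261), (208,281), yellow (322,192). Only the grey one fits, since purple and yellow are excluded. The bins look like coupling (120,140), left-near (113,240), plug (450,143) and right-near (447,247). I'll confirm in one enlarged crop and measure.

```bash
cat >> h.py <<'E'
def world(name,d,uv):
    c=imaging.get_calibration(name); u=np.atleast_2d(uv).astype(float)
    z=np.asarray(d)
    K=np.linalg.inv(c['mtx']); r=np.c_[u,np.ones(len(u))]@K.T
    return (r*z[:,None]-c['t'])@c['R']
def onplane(name,uv,h):
    c=imaging.get_calibration(name); u=np.atleast_2d(uv).astype(float)
    r=np.c_[u,np.ones(len(u))]@np.linalg.inv(c['mtx']).T@c['R']; o=-c['R'].T@c['t']
    return o+r*((h-o[2])/r[:,2])[:,None]
E
python3 - <<'E'
from h import *
t=np.load('top1.npz');im=t['im'];sc=np.load('scene1.npz')['im']
R=lambda a,x,y,w,h: cv2.resize(a[y:y+h,x:x+w],(400,300),interpolation=cv2.INTER_CUBIC)
m=np.vstack([np.hstack([R(im,60,170,120,120),R(im,400,180,120,120)]),np.hstack([R(im,180,140,190,140),R(sc,360,290,110,100)])])
cv2.imwrite('pics/crop1.png',m[:,:,::-1])
imaging.get_image('top')
for n in ['elbow','tee','coupling','plug','bin_elbow','bin_tee','bin_coupling','bin_plug','jar','bearing']:
    p=imaging.pinpoint('top',n)
    print(n,[(np.round(q['position']).tolist(),round(q['p'],2)) for q in p[:4]])
d=t['d']
for n in ['elbow','tee','coupling','plug']:
    for q in imaging.regions_of('top',n)[:4]:
        v,u=np.nonzero(q['mask']); 
        if q['p']<.3: continue
        w=world('top',d[v,u],np.c_[u,v]); k=w[:,2]>8
        print(n,round(q['p'],2),'uv',u.mean().round(),v.mean().round(),'n',len(u),'lo',np.percentile(w[k],2,0).round(1),'hi',np.percentile(w[k],98,0).round(1))
E
```

```text
elbow [([450.0, -140.0, -0.0], 0.76), ([576.0, -4.0, -0.0], 0.5)]
tee [([586.0, 148.0, -2.0], 0.96)]
coupling [([532.0, -84.0, -1.0], 0.78), ([530.0, 76.0, -2.0], 0.77), ([399.0, 79.0, -0.0], 0.66), ([458.0, 3.0, -3.0], 0.64)]
plug []
bin_elbow [([422.0, -333.0, 2.0], 0.62)]
bin_tee [([432.0, 326.0, 2.0], 0.84)]
bin_coupling [([632.0, 320.0, -1.0], 0.67), ([457.0, 5.0, -0.0], 0.22)]
bin_plug [([632.0, -341.0, 0.0], 0.55)]
jar [([620.0, -142.0, -2.0], 0.87)]
bearing [([577.0, -5.0, -1.0], 0.57)]
elbow 0.66 uv 343.0 230.0 n 575 lo [ 435.2 -155.9   15.6] hi [ 481.9 -106.7   36.5]
tee 0.55 uv 205.0 162.0 n 715 lo [571.4 113.7  19.8] hi [619.4 178.9  37.2]
coupling 0.77 uv 321.0 193.0 n 174 lo [ 515.8 -104.3   10.2] hi [548.5 -69.9  42.7]
coupling 0.73 uv 239.0 195.0 n 197 lo [509.7  59.5  13. ] hi [543.2  93.7  42.3]
coupling 0.7 uv 276.0 226.0 n 96 lo [442.8 -10.6  21.7] hi [474.2  20.3  42.7]
coupling 0.65 uv 238.0 260.0 n 209 lo [380.5  58.   13.7] hi [413.   92.7  42.6]
plug 0.55 uv 210.0 228.0 n 171 lo [449.  123.9  10.9] hi [473.1 148.7  37.4]
plug 0.39 uv 120.0 139.0 n 6059 lo [549.8 246.7   9.5] hi [720.1 390.1  62.5]
```

View pics/crop1.png

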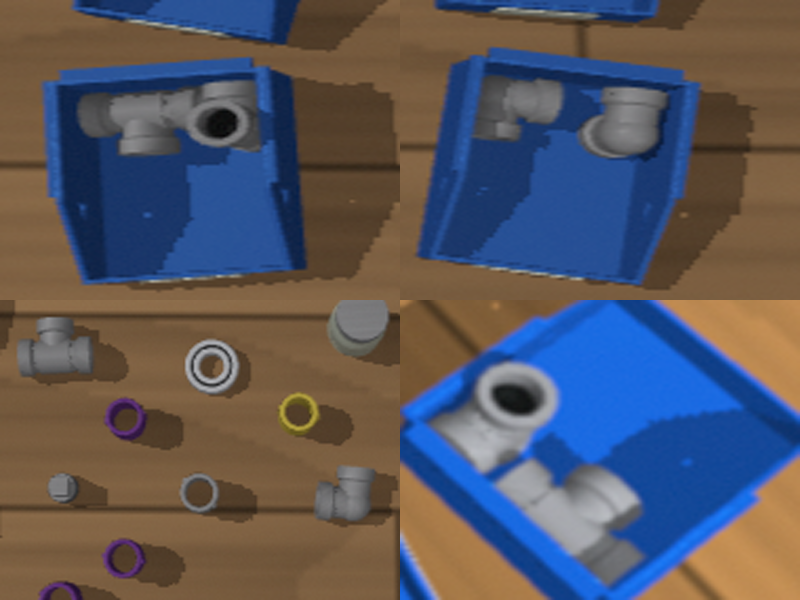

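The crop confirms it: left-near stock is tees, right-near is elbows, the grey ring is the coupling, and the square head is the plug. Next I'll fit poses from both cameras.

```bash
cat > fit.py <<'E'
from h import *
from scipy.optimize import least_squares
def cloud(n,f,c,r):
    z=np.load(f); d=z['d']; v,u=np.nonzero(d>0)
    w=world(n,d[v,u],np.c_[u,v]); col=z['im'][v,u].astype(int)
    k=np.hypot(w[:,0]-c[0],w[:,1]-c[1])<r
    return w[k],col[k]
def cyl(a,b,lo,hi):   # height over a pipe along a
    r=np.where(a>hi-13,18,np.where((lo<-20)&(a<lo+13),18,15.)); 
    inside=(a>lo)&(a<hi)&(abs(b)<r)
    return np.where(inside,18+np.sqrt(np.maximum(r**2-b**2,0)),0)
def hmap(kind,x,y):
    if kind=='elbow': return np.maximum(cyl(x,y,-12,34),cyl(y,x,-12,34))
    return np.maximum(cyl(x,y,0,34),cyl(y,x,-34,34))
if __name__=='__main__':
  for kind,c,r in (('elbow',(450,-140),50),('tee',(586,148),52)):
    for n in ('top','scene'):
        w,_=cloud(n,n+'1.npz',c,r); k=w[:,2]>24; w=w[k]
        def res(p):
            cs,sn=np.cos(p[2]),np.sin(p[2]); dx,dy=w[:,0]-p[0],w[:,1]-p[1]
            return np.minimum(abs(hmap(kind,cs*dx+sn*dy,-sn*dx+cs*dy)+p[3]-w[:,2]),8).sum()/len(w)
        from scipy.optimize import minimize
        best=min((minimize(res,(c[0]+a,c[1]+b,y,0),method='Nelder-Mead',options=dict(initial_simplex=np.array([(c[0]+a,c[1]+b,y,0)]+[[c[0]+a+5*(i==0),c[1]+b+5*(i==1),y+.15*(i==2),2*(i==3)] for i in range(4)]))) for y in (-.4,-.2,0,.2,.4) for a in (-4,4) for b in (-4,4)),key=lambda o:o.fun)
        print(kind,n,best.x.round(2),round(best.fun,2),len(w),'ztop',np.percentile(w[:,2],98).round(1))
  for kind,c,r,h in (('coupling',(458,4),26,35),('plug',(461,137),22,30),('jar',(620,-142),34,58),('bearing',(577,-5),32,10)):
    for n in ('top','scene'):
        w,_=cloud(n,n+'1.npz',c,r); w=w[w[:,2]>h].astype(np.float32)
        print(kind,n,[np.round(q,1) for q in cv2.minEnclosingCircle(w[:,:2])],w[:,:2].mean(0).round(1),'ztop',np.median(w[:,2]).round(1),len(w))
  for b,c in (('elbow',(422,-333)),('tee',(432,326)),('coupling',(632,320)),('plug',(632,-341))):
    for n in ('top','scene'):
        w,col=cloud(n,n+'1.npz',c,112); k=(w[:,2]>22)&(w[:,2]<66)&(col[:,2]>1.5*col[:,0])
        q=w[k].astype(np.float32); 
        if len(q)>50:
            rc=cv2.minAreaRect(q[:,:2]); f=w[(col[:,2]>1.5*col[:,0])&(abs(w[:,2]-4)<6)&(np.hypot(w[:,0]-c[0]+30,w[:,1]-c[1])<35)]
            print('bin',b,n,np.round(rc[0],1),np.round(rc[1],1),round(rc[2],1),'rim',np.percentile(q[:,2],99).round(1),'floor',np.median(f[:,2]).round(1))
E
python3 fit.py
```

```text
elbow top [ 4.5020e+02 -1.4091e+02 -7.0000e-02 -1.3600e+00] 1.49 471 ztop 36.5
elbow scene [ 4.5072e+02 -1.3999e+02 -7.0000e-02 -1.5700e+00] 1.57 301 ztop 36.4
tee top [ 5.8767e+02  1.4660e+02  6.0000e-02 -2.8000e-01] 1.67 654 ztop 36.9
tee scene [ 5.8813e+02  1.4669e+02  5.0000e-02 -9.4000e-01] 1.44 783 ztop 36.0Traceback (most recent call last):
  File "fit.py", line 28, in <module>
    print(kind,n,[np.round(q,1) for q in cv2.minEnclosingCircle(w[:,:2])],w[:,:2].mean(0).round(1),'ztop',np.median(w[:,2]).round(1),len(w))
                                         ~~~~~~~~~~~~~~~~~~~~~~^^^^^^^^^
cv2.error: OpenCV(4.12.0) /io/opencv/modules/imgproc/src/shapedescr.cpp:201: error: (-215:Assertion failed) count >= 0 && (depth == CV_32F || depth == CV_32S) in function 'minEnclosingCircle'
```

```bash
sed -i 's/w\[:,:2\])\],w/np.ascontiguousarray(w[:,:2]))],w/; s/minAreaRect(q\[:,:2\])/minAreaRect(np.ascontiguousarray(q[:,:2]))/' fit.py
python3 fit.py | tail -n +5
```

```text
coupling top [array([458.6,   4.9]), np.float64(18.8)] [457.3   5.8] ztop 39.3 118
coupling scene [array([459. ,   6.2]), np.float64(19.1)] [458.3   6.8] ztop 38.1 120
plug top [array([462.6, 137.1]), np.float64(9.7)] [462.8 137. ] ztop 34.3 66
plug scene [array([463.6, 137.6]), np.float64(10.5)] [463.4 138.1] ztop 33.7 79
jar top [array([ 618.7, -143.9]), np.float64(24.2)] [ 618.  -143.8] ztop 65.2 482
jar scene [array([ 619.3, -144.3]), np.float64(24.9)] [ 619.6 -141.8] ztop 64.8 404
bearing top [array([580.6,  -4.4]), np.float64(25.9)] [580.5  -4.6] ztop 13.9 380
bearing scene [array([580.9,  -4.3]), np.float64(26.4)] [581.   -3.3] ztop 13.3 378
bin elbow top [ 428.3 -331. ] [134.2 165.8] 81.1 rim 62.2 floor 3.1
bin elbow scene [ 427.5 -332.3] [137.7 166.7] 81.1 rim 61.5 floor 3.1
bin tee top [438.1 323.5] [166.5 132.9] 6.1 rim 62.4 floor 3.5
bin tee scene [438.4 323.6] [167.5 131.7] 5.8 rim 61.2 floor 2.7
bin coupling top [621.7 322.7] [133.2 200.7] 79.5 rim 62.8 floor 3.6
bin coupling scene [618.6 298.5] [115.6 202.4] 59.3 rim 61.4 floor 2.7
bin plug top [ 635.8 -340.5] [133.6 167.2] 84.8 rim 62.4 floor 3.3
bin plug scene [ 635.6 -341.4] [135.3 165. ] 85.4 rim 61.4 floor 3.4
```

Top and scene agree within 1–2 mm: elbow (450.5,-140.5, yaw -0.07) and tee (588,146.6, yaw 0.055). Coupling is at (459,5.5), plug at (463,137.4). Starting with the elbow.

Call:
arm_command(motion="0.0286 -0.0434 0 0.03 1; 0.0286 -0.0434 0 0.03 1; 0.0286 -0.0434 0 0.03 1; 0.0286 -0.0434 0 0.03 1; 0.0286 -0.0434 0 0.03 1; 0.0286 -0.0434 0 0.03 1; 0.0286 -0.0434 0 0.03 1; 0.0286 -0.0434 0 0.036 1", newtons=40)

```text
t: 1.85
eef_pos: [431.6, 269.3, 231.7]
tcp_rot: [0.034, 0.999, 0.0, 0.0]
contact_force: [1.1, 0.6, 0.3]
grip_width: 0.994
gripper_force: 0.0
```

Call:
arm_command(motion="0.0026 -0.0502 -0.014 0 1; 0.0026 -0.0502 -0.014 0 1; 0.0026 -0.0502 -0.014 0 1; 0.0026 -0.0502 -0.014 0 1; 0.0026 -0.0502 -0.014 0 1; 0.0026 -0.0502 -0.014 0 1; 0.0026 -0.0502 -0.014 0 1; 0.0026 -0.0502 -0.014 0 1")

```text
t: 2.85
eef_pos: [452.0, -132.3, 119.4]
tcp_rot: [0.035, 0.999, 0.0, 0.001]
contact_force: [1.9, 0.4, -0.2]
grip_width: 1.001
gripper_force: 0.0
```

```bash
cat >> h.py <<'E'
def wshot(fn):
    s,im,d=shot('wrist',fn); np.savez(fn[:-3]+'npz',im=im,d=d)
    from scipy.spatial.transform import Rotation as R
    c=imaging.get_calibration('wrist'); T=c['tool_from_camera']; v,u=np.nonzero(d>0)
    r=np.c_[u,v,np.ones(len(u))]@np.linalg.inv(c['mtx']).T*d[v,u][:,None]
    w=R.from_quat(s['tcp_rot']).apply(r@T[:3,:3].T+T[:3,3])+s['eef_pos']
    return s,im,w,np.c_[u,v]
def st():
    s=telemetry.observe(); q=s['tcp_rot']; print('t',round(s['t'],2),s['eef_pos'].round(1),'clos',round((2*np.arctan2(q[1],q[0])-np.pi/2),3),'j',s['joint_pos'].round(2),'F',s['contact_force'].round(1),s['grip_width'],s['gripper_force'])
E
python3 - <<'E'
from h import *
st(); s,im,w,uv=wshot('w1.png')
k=(np.hypot(w[:,0]-450,w[:,1]+140)<55)&(w[:,2]>24); q=w[k]
print(uv[k].mean(0),len(q)); print(np.percentile(q,[1,50,99],axis=0).round(1))
np.save('elbw.npy',q)
E
```

```text
t 2.85 [ 452.  -132.3  119.4] clos 1.502 j [-0.35  0.21  0.6   2.14 -0.16  0.83  1.85] F [ 1.9  0.4 -0.2] 1.000734549252412 0.0
[241.37545171 349.36670499] 24352
[[ 431.8 -193.5   25.7]
 [ 441.1 -148.1  181.6]
 [ 478.5  -86.   203. ]]
```

Run:
```python
from h import *; from fit import hmap
from scipy.optimize import minimize
w=np.load('elbw.npy'); w=w[w[:,2]<42]
def res(p):
    cs,sn=np.cos(p[2]),np.sin(p[2]); dx,dy=w[:,0]-p[0],w[:,1]-p[1]
    return np.minimum(abs(hmap('elbow',cs*dx+sn*dy,-sn*dx+cs*dy)+p[3]-w[:,2]),8).mean()
x0=np.array([450.5,-140.5,-.07,0]); o=minimize(res,x0,method='Nelder-Mead',options=dict(initial_simplex=np.vstack([x0,x0+np.diag([5,5,.1,2])])))
print(o.x.round(2),o.fun,len(w),np.percentile(w[:,2],98))
```

```text
[ 4.4964e+02 -1.4067e+02 -9.0000e-02 -6.9000e-01] 0.9699009409567863 3865 36.324364835920385
```

Call:
arm_command(motion="-0.0015 0 -0.03 -0.01 1; 0 0 -0.03 0 1; 0 0 -0.025 0 1; 0 0 -0.015 0 1; 0 0 -0.01 0 1; 0 0 -0.007 0 1; 0 0 0 0 1; 0 0 0 0 0.5")

```text
t: 3.9
eef_pos: [450.5, -131.1, 2.8]
tcp_rot: [0.04, 0.999, -0.0, 0.001]
contact_force: [0.2, -0.3, 1.1]
grip_width: 0.817
gripper_force: 0.0
```

Call:
arm_command(motion="0 0 0 0 0.4; 0 0 0 0 0.3; 0 0 0 0 0.3; 0 0 0 0 0.3; 0 0 0 0 0.3; 0 0 0 0 0.3; 0 0 0 0 0.3; 0 0 0 0 0.3")

```text
t: 4.9
eef_pos: [450.6, -130.9, 3.0]
tcp_rot: [0.04, 0.999, 0.0, 0.001]
contact_force: [-0.2, 1.0, 6.9]
grip_width: 0.576
gripper_force: 40.6
```

Call:
arm_command(motion="0 0 0.01 0 0.2; 0 0 0.02 0 0.2; 0 0 0.03 0 0.2; 0 0 0.04 0 0.2; 0 -0.01 0.01 0 0.2; -0.006 -0.03 0 -0.02 0.2; -0.01 -0.03 0 -0.02 0.2; -0.01 -0.03 0 -0.02 0.2", newtons=50)

```text
t: 5.9
eef_pos: [422.4, -232.0, 111.4]
tcp_rot: [0.07, 0.998, 0.0, -0.001]
contact_force: [0.3, 0.1, -0.7]
grip_width: 0.575
gripper_force: 51.7
```

Call:
arm_command(motion="-0.01 -0.03 0 -0.015 0.2; -0.01 -0.03 0 0 0.2; -0.01 -0.02 0 0 0.2; -0.008 -0.015 0 0 0.2; 0 0 0 0 0.2; 0 0 0 0 0.2; 0 0 0 0 0.2; 0 0 0 0 0.2")

```text
t: 6.9
eef_pos: [386.4, -325.1, 112.2]
tcp_rot: [0.076, 0.997, 0.0, -0.0]
contact_force: [0.2, -0.6, -1.8]
grip_width: 0.574
gripper_force: 51.7
```

Run:
```python
from h import *
st(); s,im,w,uv=wshot('w2.png')
k=(np.hypot(w[:,0]-390,w[:,1]+326)<40)&(w[:,2]<15); print('floor',np.percentile(w[k],[10,50,90],axis=0).round(1))
shot('top','top2.png')
```

```text
t 6.9 [ 386.4 -325.1  112.2] clos 1.418 j [-0.    0.32  0.71  2.07 -0.28  0.85  2.28] F [ 0.2 -0.6 -1.8] 0.5742824909320741 51.74162465147674
floor [[ 363.2 -353.5    3. ]
 [ 388.9 -326.     3.8]
 [ 416.7 -298.2    4.6]]
```

View pics/w2.png

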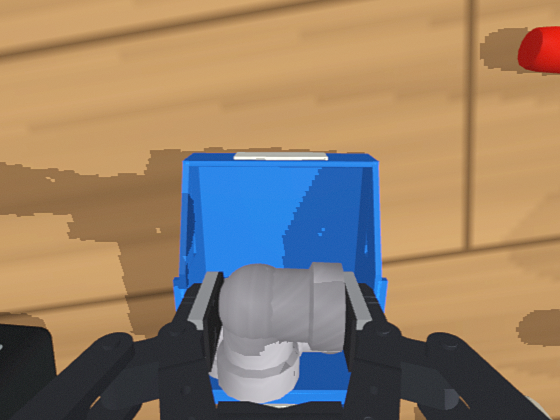

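The wrist picture shows the elbow centred between the bin's sides (columns 180–380, elbow 220–345), with the front lip at row 158. Lowering now.

Call:
arm_command(motion="0 0 -0.03 0 0.2; 0 0 -0.03 0 0.2; 0 0 -0.02 0 0.2; 0 0 -0.012 0 0.2; 0 0 -0.008 0 0.2; 0 0 -0.003 0 0.2; 0 0 -0.001 0 0.2; 0 0 0 0 0.2")

```text
t: 8.0
eef_pos: [386.4, -326.2, 8.7]
tcp_rot: [0.077, 0.997, -0.0, 0.0]
contact_force: [0.2, -1.1, -2.0]
grip_width: 0.57
gripper_force: 51.7
```

Call:
arm_command(motion="0 0 -0.0004 0 0.2; 0 0 -0.0004 0 0.2; 0 0 -0.0004 0 0.2; 0 0 0 0 0.2; 0 0 0 0 0.2; 0 0 0 0 0.2; 0 0 0 0 0.2; 0 0 0 0 0.2")

```text
t: 9.0
eef_pos: [386.1, -326.0, 7.2]
tcp_rot: [0.077, 0.997, -0.0, 0.0]
contact_force: [-0.0, 1.1, 2.8]
grip_width: 0.573
gripper_force: 52.0
```

Call:
arm_command(motion="0 0 -0.0003 0 0.2; 0 0 0 0 0.5; 0 0 0 0 0.58; 0 0 0 0 0.62; 0 0 0 0 0.66; 0 0 0 0 0.7; 0 0 0 0 0.74; 0 0 0 0 0.76")

```text
t: 10.0
eef_pos: [385.9, -325.9, 6.7]
tcp_rot: [0.077, 0.997, -0.0, -0.0]
contact_force: [-0.8, -0.5, 0.1]
grip_width: 0.758
gripper_force: 0.0
```

Call:
arm_command(motion="0 0 0 0 0.76; 0 0 0.01 0 0.76; 0 0 0.02 0 0.76; 0 0 0.03 0 0.76; 0 0 0.04 0 0.8; 0 0 0.04 0 1; 0.01 0.03 0 -0.1 1; 0.02 0.05 0 -0.18 1")

```text
t: 11.0
eef_pos: [414.6, -252.4, 149.3]
tcp_rot: [0.212, 0.977, -0.0, 0.002]
contact_force: [0.8, 0.5, -0.9]
grip_width: 0.999
gripper_force: 0.0
```

Run:
```python
from h import *
st(); s,im,d=shot('top','top3.png')
x=cv2.resize(im[190:300,395:505],(550,550),interpolation=cv2.INTER_CUBIC); cv2.imwrite('pics/c3.png',x[:,:,::-1])
```

```text
t 11.0 [ 414.6 -252.4  149.3] clos 1.143 j [-0.24  0.21  0.78  2.09 -0.19  0.9   1.78] F [ 0.8  0.5 -0.9] 0.999202451226713 0.0
```

View pics/c3.png

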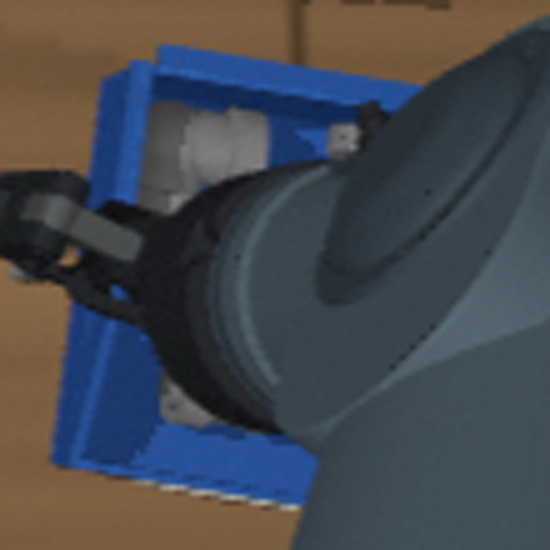

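Call:
arm_command(motion="0.0226 0.049 0 -0.136 1; 0.0226 0.049 0 -0.136 1; 0.0226 0.049 0 -0.136 1; 0.0226 0.049 0 -0.136 1; 0.0226 0.049 0 -0.136 1; 0.0226 0.049 0 -0.136 1; 0.0226 0.049 0 -0.136 1; 0.0226 0.049 0 -0.136 1", newtons=40)

```text
t: 12.05
eef_pos: [596.0, 142.7, 148.5]
tcp_rot: [0.685, 0.729, 0.001, 0.0]
contact_force: [0.7, -1.0, 0.6]
grip_width: 1.0
gripper_force: 0.0
```

Call:
arm_command(motion="0 0 0 0 1; 0 0 -0.02 0 1; 0 0 -0.02 0 1; 0 0 0 0 1; 0 0 0 0 1; 0 0 0 0 1; 0 0 0 0 1; 0 0 0 0 1")

```text
t: 13.05
eef_pos: [595.4, 141.3, 107.2]
tcp_rot: [0.683, 0.73, 0.0, 0.0]
contact_force: [-0.3, 0.4, 0.9]
grip_width: 0.996
gripper_force: 0.0
```

```bash
cat > wfit.py <<'E'
from h import *; from fit import hmap
from scipy.optimize import minimize
def wfit(kind,x0,fn):
    s,im,w,uv=wshot(fn); x0=np.array(x0)
    w=w[(np.hypot(*(w[:,:2]-x0[:2]).T)<55)&(w[:,2]>24)&(w[:,2]<42)]
    def res(p):
        cs,sn=np.cos(p[2]),np.sin(p[2]); dx,dy=w[:,0]-p[0],w[:,1]-p[1]
        return np.minimum(abs(hmap(kind,cs*dx+sn*dy,-sn*dx+cs*dy)+p[3]-w[:,2]),8).mean()
    o=minimize(res,x0,method='Nelder-Mead',options=dict(initial_simplex=np.vstack([x0,x0+np.diag([5,5,.1,2])])))
    print(kind,o.x.round(2),o.fun,len(w),np.percentile(w[:,2],98))
E
python3 - <<'E'
from wfit import *
st(); wfit('tee',[588,146.6,.055,0],'w3.png')
s,im,d=shot('top','top4.png')
x=cv2.resize(im[190:300,395:505],(550,550),interpolation=cv2.INTER_CUBIC); cv2.imwrite('pics/c4.png',x[:,:,::-1])
E
```

```text
t 13.05 [595.4 141.3 107.2] clos 0.066 j [-0.85  0.54  0.7   1.82 -0.42  0.94  0.1 ] F [-0.3  0.4  0.9] 0.995856368162921 0.0
tee [ 5.8774e+02  1.4644e+02  5.0000e-02 -2.7000e-01] 1.0586358613321079 5979 35.97576341238303
```

View pics/c4.png

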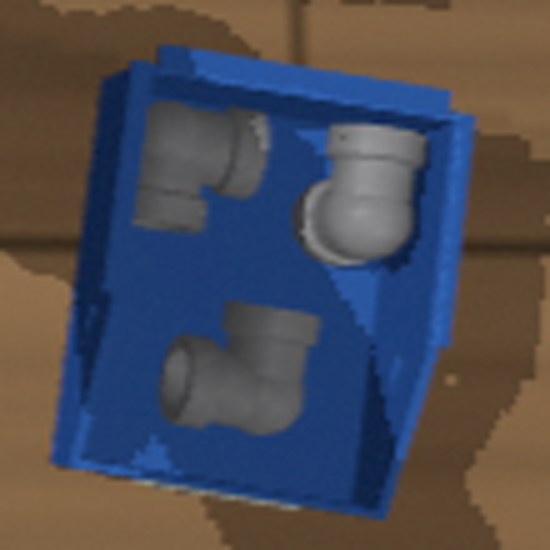

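The elbow lies flat in the clear front of its bin at about (240,380) in the crop. Now gripping the tee.

Call:
arm_command(motion="0.001 0.0056 -0.02 -0.014 1; 0 0 -0.03 0 1; 0 0 -0.025 0 1; 0 0 -0.015 0 1; 0 0 -0.009 0 1; 0 0 -0.005 0 1; 0 0 0 0 1; 0 0 0 0 0.5")

```text
t: 14.15
eef_pos: [596.8, 146.9, 3.6]
tcp_rot: [0.689, 0.725, 0.001, 0.0]
contact_force: [-0.0, 0.5, -0.8]
grip_width: 0.817
gripper_force: 0.0
```

Call:
arm_command(motion="0 0 0 0 0.4; 0 0 0 0 0.3; 0 0 0 0 0.3; 0 0 0 0 0.3; 0 0 0 0 0.3; 0 0 0 0 0.3; 0 0 0 0 0.3; 0 0 0 0 0.3")

```text
t: 15.15
eef_pos: [597.0, 146.9, 3.7]
tcp_rot: [0.689, 0.725, 0.001, 0.0]
contact_force: [-0.2, -0.4, 5.5]
grip_width: 0.577
gripper_force: 41.9
```

Call:
arm_command(motion="0 0 0.01 0 0.2; 0 0 0.02 0 0.2; 0 0 0.04 0 0.2; 0 0 0.04 0 0.2; -0.01 0.01 0 0.1 0.2; -0.022 0.02 0 0.17 0.2; -0.022 0.02 0 0.17 0.2; -0.022 0.02 0 0.17 0.2", newtons=60)

```text
t: 16.15
eef_pos: [519.1, 216.8, 113.5]
tcp_rot: [0.437, 0.9, -0.0, 0.0]
contact_force: [0.0, 0.2, -2.3]
grip_width: 0.574
gripper_force: 62.5
```

Call:
arm_command(motion="-0.022 0.02 0 0.17 0.2; -0.022 0.02 0 0.17 0.2; -0.022 0.02 0 0.17 0.2; -0.022 0.02 0 0.17 0.2; -0.022 0.02 0 0.17 0.2; -0.0075 0.0043 0 0.167 0.2; 0 0 0 0 0.2; 0 0 0 0 0.2")

```text
t: 17.15
eef_pos: [403.3, 320.1, 113.1]
tcp_rot: [-0.052, 0.999, -0.0, 0.0]
contact_force: [0.2, 0.4, -2.3]
grip_width: 0.575
gripper_force: 62.5
```

Run:
```python
from h import *
st(); s,im,w,uv=wshot('w4.png')
k=(np.hypot(w[:,0]-400,w[:,1]-321)<45)&(w[:,2]<15); print('floor',np.percentile(w[k],[10,50,90],axis=0).round(1))
```

```text
t 17.15 [403.3 320.1 113.1] clos 1.675 j [-1.06  0.28  0.35  2.03 -0.13  0.84  1.04] F [ 0.2  0.4 -2.3] 0.5748675392260194 62.48825669288635
floor [[369.8 288.7   3. ]
 [390.2 326.9   3.8]
 [411.8 355.1   4.7]]
```

View pics/w4.png

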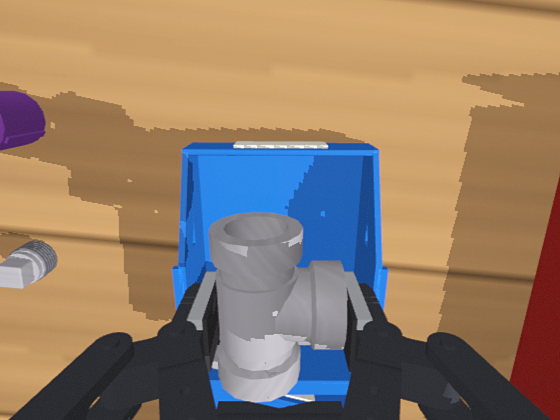

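The tee is centred between the bin sides (columns 185–380) with its run front to back. Lowering.

Call:
arm_command(motion="0 0 -0.03 0 0.2; 0 0 -0.03 0 0.2; 0 0 -0.02 0 0.2; 0 0 -0.012 0 0.2; 0 0 -0.008 0 0.2; 0 0 -0.003 0 0.2; 0 0 -0.001 0 0.2; 0 0 0 0 0.2")

```text
t: 18.2
eef_pos: [402.9, 321.4, 9.3]
tcp_rot: [-0.054, 0.999, 0.0, 0.0]
contact_force: [-0.6, -0.0, -2.1]
grip_width: 0.571
gripper_force: 62.7
```

Call:
arm_command(motion="0 0 -0.0004 0 0.2; 0 0 -0.0004 0 0.2; 0 0 -0.0004 0 0.2; 0 0 0 0 0.2; 0 0 0 0 0.2; 0 0 0 0 0.2; 0 0 0 0 0.2; 0 0 0 0 0.2")

```text
t: 19.2
eef_pos: [402.6, 321.1, 7.8]
tcp_rot: [-0.054, 0.999, 0.0, 0.0]
contact_force: [-0.6, -0.6, 2.3]
grip_width: 0.575
gripper_force: 63.0
```

Call:
arm_command(motion="0 0 -0.0003 0 0.2; 0 0 0 0 0.5; 0 0 0 0 0.58; 0 0 0 0 0.62; 0 0 0 0 0.66; 0 0 0 0 0.7; 0 0 0 0 0.74; 0 0 0 0 0.76")

```text
t: 20.2
eef_pos: [402.6, 321.0, 7.3]
tcp_rot: [-0.054, 0.999, -0.0, 0.0]
contact_force: [0.5, 0.2, -0.2]
grip_width: 0.756
gripper_force: 0.0
```

Call:
arm_command(motion="0 0 0 0 0.76; 0 0 0.01 0 0.76; 0 0 0.02 0 0.76; 0 0 0.03 0 0.76; 0 0 0.04 0 0.8; 0 0 0.01 0 1; 0.01 -0.05 0 0 1; 0.01 -0.06 0 0 1")

```text
t: 21.2
eef_pos: [422.7, 211.2, 117.6]
tcp_rot: [-0.056, 0.998, 0.0, 0.001]
contact_force: [0.8, -1.0, 0.3]
grip_width: 1.0
gripper_force: 0.0
```

Call:
arm_command(motion="0.01 -0.06 0 0 1; 0.01 -0.06 0 0 1; 0.01 -0.06 0 0 1; 0.006 -0.025 0 0 1; 0 0 0 0 1; 0 0 0 0 1; 0 0 0 0 1; 0 0 0 0 1", newtons=40)

```text
t: 22.2
eef_pos: [458.4, 7.4, 117.2]
tcp_rot: [-0.055, 0.998, 0.0, -0.0]
contact_force: [0.2, -0.3, 0.2]
grip_width: 0.998
gripper_force: 0.0
```

Run:
```python
from h import *
st(); s,im,w,uv=wshot('w5.png')
q=w[(np.hypot(w[:,0]-459,w[:,1]-5.5)<27)&(w[:,2]>35)&(w[:,2]<46)].astype(np.float32)
print(cv2.minEnclosingCircle(np.ascontiguousarray(q[:,:2])),q.mean(0),np.percentile(q[:,:2],[1,99],axis=0),np.median(q[:,2]),len(q))
s,im,d=shot('top','top5.png'); np.savez('top5.npz',im=im,d=d)
x=cv2.resize(im[80:300,60:280],(600,600),interpolation=cv2.INTER_CUBIC); cv2.imwrite('pics/c5.png',x[:,:,::-1])
```

```text
t 22.2 [458.4   7.4 117.2] clos 1.681 j [-0.63  0.19  0.57  2.17 -0.14  0.82  1.71] F [ 0.2 -0.3  0.2] 0.9984659432282269 0.0
((458.0109558105469, 5.129721164703369), 19.482202529907227) [456.7168      5.2788396  39.1265   ] [[439.98669617 -11.55507524]
 [474.25853455  22.22557858]] 39.460613 1127
```

View pics/c5.png

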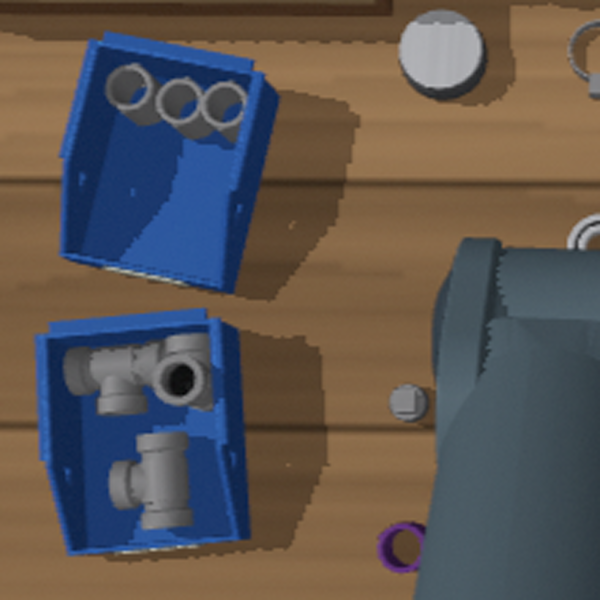

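The tee lies flat in the clear front of its bin, at about (155,480) in the crop. Now gripping the grey coupling.

Call:
arm_command(motion="-0.0004 -0.0022 -0.03 0 1; 0 0 -0.03 0 1; 0 0 -0.025 0 1; 0 0 -0.015 0 1; 0 0 -0.008 0 1; 0 0 -0.003 0 1; 0 0 0 0 0.7; 0 0 0 0 0.5")

```text
t: 23.3
eef_pos: [458.8, 3.9, 6.9]
tcp_rot: [-0.054, 0.999, 0.0, 0.001]
contact_force: [-0.2, 0.1, 0.2]
grip_width: 0.608
gripper_force: 0.0
```

Call:
arm_command(motion="0 0 0 0 0.4; 0 0 0 0 0.3; 0 0 0 0 0.2; 0 0 0 0 0.2; 0 0 0 0 0.2; 0 0 0 0 0.2; 0 0 0 0 0.2; 0 0 0 0 0.2")

```text
t: 24.3
eef_pos: [458.7, 4.1, 6.9]
tcp_rot: [-0.054, 0.999, 0.0, 0.0]
contact_force: [-0.4, 0.8, 5.9]
grip_width: 0.396
gripper_force: 40.0
```

Run:
```python
from h import *
st()
a=onplane('top',[[82.7,174.6],[146.2,187.1]],30); print(a.round(1)); v=a[0]-a[1]; ang=np.arctan2(v[1],v[0]); print('binY',ang,np.linalg.norm(v))
m=a.mean(0)[:2]; ex=np.array([np.sin(ang),-np.cos(ang)]); print('centre',m+79*ex,'spot',m+47*ex)
# check with walls cloud, tee bin excluded
t=np.load('top1.npz');d=t['d'];v,u=np.nonzero(d>0);w=world('top',d[v,u],np.c_[u,v]);c=t['im'][v,u].astype(int)
k=(u>75)&(u<165)&(v>88)&(v<192)&(w[:,2]>22)&(w[:,2]<66)&(c[:,2]>1.5*c[:,0]); print(cv2.minAreaRect(np.ascontiguousarray(w[k,:2].astype(np.float32))))
# calibration check: tee bin same way
a=onplane('top',[[60+70*.3667,80+553*.3667],[60+248*.3667,80+541*.3667]],30); v=a[0]-a[1]; print('tee bin',np.arctan2(v[1],v[0]),np.linalg.norm(v),a.mean(0))
```

```text
t 24.3 [458.7   4.1   6.9] clos 1.679 j [-0.52  0.42  0.47  2.21 -0.34  0.58  1.88] F [-0.4  0.8  5.9] 0.3961806810032555 39.97777467593551
[[565.8 393.   30. ]
 [541.2 263.5  30. ]]
binY 1.3831646126390924 131.84341718344993
centre [631.13939304 313.53886985] spot [599.70103296 319.50791628]
((638.1414184570312, 319.62939453125), (133.19459533691406, 167.1107940673828), 79.46088409423828)
tee bin 1.6461563030375594 128.30402502666783 [355.44911545 310.2372131   30.        ]
```

Call:
arm_command(motion="0 0 0.01 0 0; 0 0 0.03 0 0; 0 0 0.04 0 0; 0 0 0.03 0 0; 0.01 0.022 0 -0.03 0; 0.02 0.046 0 -0.04 0; 0.02 0.046 0 -0.04 0; 0.02 0.046 0 -0.04 0", newtons=40)

```text
t: 25.3
eef_pos: [528.3, 164.8, 116.4]
tcp_rot: [0.022, 1.0, -0.0, -0.0]
contact_force: [0.3, 0.4, -0.3]
grip_width: 0.399
gripper_force: 40.1
```

Call:
arm_command(motion="0.02 0.046 0 -0.04 0; 0.02 0.046 0 -0.04 0; 0.02 0.046 0 -0.04 0; 0.0123 0.023 0 -0.022 0; 0 0 0 0 0; 0 0 0 0 0; 0 0 0 0 0; 0 0 0 0 0")

```text
t: 26.3
eef_pos: [600.4, 323.2, 116.5]
tcp_rot: [0.093, 0.996, -0.0, -0.0]
contact_force: [-0.4, -0.5, -1.1]
grip_width: 0.4
gripper_force: 40.1
```

Run:
```python
from h import *
st(); s,im,w,uv=wshot('w6.png')
k=(np.hypot(w[:,0]-590,w[:,1]-325)<45)&(w[:,2]<15); print('floor',np.percentile(w[k],[10,50,90],axis=0).round(1))
```

```text
t 26.3 [600.4 323.2 116.5] clos 1.385 j [-0.91  0.6   0.49  1.62 -0.32  1.    1.06] F [-0.4 -0.5 -1.1] 0.3998966315342023 40.11361307697371
floor [[562.5 293.3   2.6]
 [590.4 325.3   3.8]
 [619.1 356.2   4.7]]
```

View pics/w6.png

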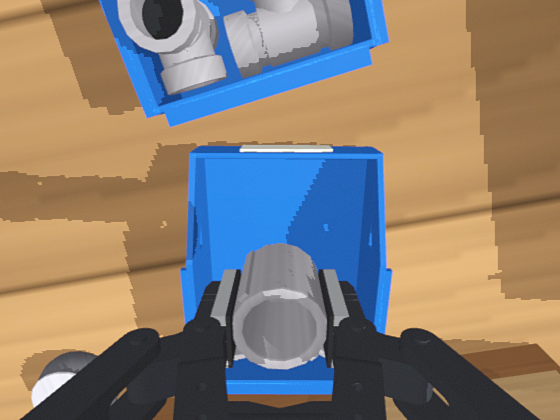

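The coupling is held upright over the clear floor (bin columns 190–383, coupling centred at 280). Lowering.

Call:
arm_command(motion="0 0 -0.03 0 0; 0 0 -0.03 0 0; 0 0 -0.02 0 0; 0 0 -0.012 0 0; 0 0 -0.008 0 0; 0 0 -0.003 0 0; 0 0 -0.001 0 0; 0 0 0 0 0")

```text
t: 27.35
eef_pos: [601.0, 325.1, 13.0]
tcp_rot: [0.092, 0.996, 0.0, 0.0]
contact_force: [-0.1, -0.2, -0.8]
grip_width: 0.398
gripper_force: 40.2
```

Call:
arm_command(motion="0 0 -0.0004 0 0; 0 0 -0.0004 0 0; 0 0 -0.0004 0 0; 0 0 0 0 0; 0 0 0 0 0; 0 0 0 0 0; 0 0 0 0 0; 0 0 0 0 0")

```text
t: 28.35
eef_pos: [600.4, 324.8, 11.1]
tcp_rot: [0.092, 0.996, -0.0, -0.0]
contact_force: [-0.1, -0.2, -0.4]
grip_width: 0.395
gripper_force: 40.2
```

Call:
arm_command(motion="0 0 -0.0004 0 0; 0 0 -0.0004 0 0; 0 0 0 0 0; 0 0 0 0 0; 0 0 0 0 0; 0 0 0 0 0; 0 0 0 0 0; 0 0 0 0 0")

```text
t: 29.35
eef_pos: [600.5, 324.9, 11.1]
tcp_rot: [0.092, 0.996, 0.0, -0.0]
contact_force: [-3.5, -0.7, 5.6]
grip_width: 0.4
gripper_force: 40.7
```

Call:
arm_command(motion="0 0 0 0 0.38; 0 0 0 0 0.42; 0 0 0 0 0.46; 0 0 0 0 0.52; 0 0 0 0 0.58; 0 0 0 0 0.64; 0 0 0 0 0.68; 0 0 0 0 0.68")

```text
t: 30.35
eef_pos: [600.5, 324.8, 10.3]
tcp_rot: [0.092, 0.996, -0.0, 0.0]
contact_force: [0.5, -0.7, 0.6]
grip_width: 0.677
gripper_force: 0.0
```

Call:
arm_command(motion="0 0 0 0 0.68; 0 0 0.01 0 0.68; 0 0 0.02 0 0.68; 0 0 0.03 0 0.68; 0 0 0.04 0 0.8; 0 0 0.01 0 1; -0.02 -0.027 0 0 1; -0.033 -0.045 0 0 1")

```text
t: 31.35
eef_pos: [547.8, 254.3, 121.2]
tcp_rot: [0.09, 0.996, 0.001, 0.001]
contact_force: [1.2, -1.2, -0.4]
grip_width: 1.002
gripper_force: 0.0
```

Call:
arm_command(motion="-0.033 -0.045 0 0 1; -0.033 -0.045 0 0 1; -0.019 -0.0255 0 0 1; 0 0 0 0 1; 0 0 0 0 1; 0 0 0 0 1; 0 0 0 0 1; 0 0 0 0 1", newtons=40)

```text
t: 32.35
eef_pos: [462.7, 137.8, 120.2]
tcp_rot: [0.092, 0.996, -0.0, 0.0]
contact_force: [0.9, -0.4, -0.1]
grip_width: 0.995
gripper_force: 0.0
```

Run:
```python
from h import *
st(); s,im,w,uv=wshot('w7.png')
q=w[(np.hypot(w[:,0]-463,w[:,1]-137.4)<22)&(w[:,2]>31)&(w[:,2]<40)]
print(q.mean(0),np.percentile(q[:,:2],[1,99],axis=0),np.median(q[:,2]),len(q))
s,im,d=shot('top','top6.png')
x=cv2.resize(im[80:200,70:190],(500,500),interpolation=cv2.INTER_CUBIC); cv2.imwrite('pics/c6.png',x[:,:,::-1])
```

```text
t 32.35 [462.7 137.8 120.2] clos 1.387 j [-0.91  0.23  0.59  2.11 -0.17  0.84  1.17] F [ 0.9 -0.4 -0.1] 0.9948975871343145 0.0
[461.6540514  137.34033294  34.61133579] [[453.89581741 129.07667346]
 [470.49986565 145.55358472]] 34.68750294323405 607
```

View pics/c6.png

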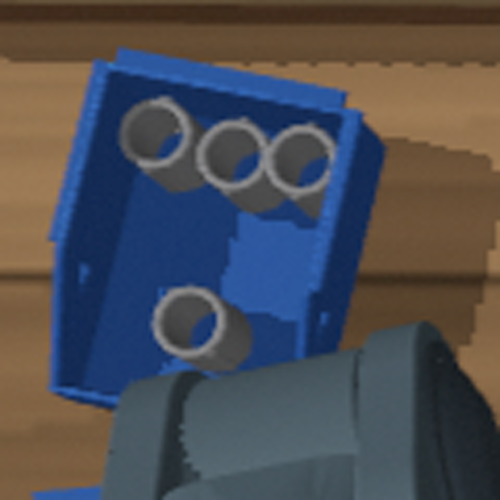

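The coupling stands upright in the clear front of its bin at about (190,325) in the crop. Now the plug.

Call:
arm_command(motion="-0.0005 -0.0005 -0.035 0 1; 0 0 -0.035 0 1; 0 0 -0.025 0 1; 0 0 -0.013 0 1; 0 0 -0.007 0 1; 0 0 -0.003 0 1; 0 0 0 0 0.7; 0 0 0 0 0.5")

```text
t: 33.45
eef_pos: [462.6, 137.1, 3.0]
tcp_rot: [0.092, 0.996, 0.0, 0.001]
contact_force: [0.4, 1.2, -0.8]
grip_width: 0.602
gripper_force: 0.0
```

Call:
arm_command(motion="0 0 0 0 0.4; 0 0 0 0 0.3; 0 0 0 0 0.2; 0 0 0 0 0.1; 0 0 0 0 0.1; 0 0 0 0 0.1; 0 0 0 0 0.1; 0 0 0 0 0.1")

```text
t: 34.45
eef_pos: [462.3, 137.0, 2.8]
tcp_rot: [0.092, 0.996, 0.0, 0.0]
contact_force: [-1.4, -0.5, 5.0]
grip_width: 0.299
gripper_force: 39.0
```

Call:
arm_command(motion="0 0 0.01 0 0; 0 0 0.03 0 0; 0 0 0.04 0 0; 0 0 0.04 0 0; 0.007 -0.025 0 0 0; 0.0135 -0.047 0 0.02 0; 0.0135 -0.047 0 0.02 0; 0.0135 -0.047 0 0.02 0")

```text
t: 35.45
eef_pos: [509.5, -30.4, 122.6]
tcp_rot: [0.061, 0.998, 0.0, 0.0]
contact_force: [0.4, 0.1, -0.3]
grip_width: 0.295
gripper_force: 39.4
```

Call:
arm_command(motion="0.0135 -0.047 0 0.02 0; 0.0135 -0.047 0 0.02 0; 0.0135 -0.047 0 0 0; 0.0135 -0.047 0 0 0; 0.0135 -0.047 0 0 0; 0.0135 -0.047 0 0 0; 0.0092 -0.0273 0 0 0; 0 0 0 0 0")

```text
t: 36.45
eef_pos: [598.5, -342.3, 122.5]
tcp_rot: [0.044, 0.999, -0.001, -0.0]
contact_force: [-0.4, -0.3, -1.0]
grip_width: 0.293
gripper_force: 39.5
```

Call:
arm_command(motion="0 0 0 0 0; 0 0 0 0 0; 0 0 0 0 0; 0 0 0 0 0; 0 0 0 0 0; 0 0 0 0 0; 0 0 0 0 0; 0 0 0 0 0")

```text
t: 37.45
eef_pos: [599.6, -338.6, 122.3]
tcp_rot: [0.042, 0.999, -0.0, -0.0]
contact_force: [-0.5, 0.0, -1.6]
grip_width: 0.294
gripper_force: 39.5
```

Run:
```python
from h import *
st(); s,im,w,uv=wshot('w8.png')
k=(np.hypot(w[:,0]-590,w[:,1]+338)<45)&(w[:,2]<15); print('floor',np.percentile(w[k],[10,50,90],axis=0).round(1))
```

```text
t 37.45 [ 599.6 -338.6  122.3] clos 1.487 j [-0.01  0.64  0.65  1.61 -0.43  1.04  2.25] F [-0.5  0.  -1.6] 0.2944075152818216 39.47276294231415
floor [[ 564.4 -369.7    2.8]
 [ 590.6 -338.1    3.8]
 [ 620.5 -306.4    4.7]]
```

View pics/w8.png

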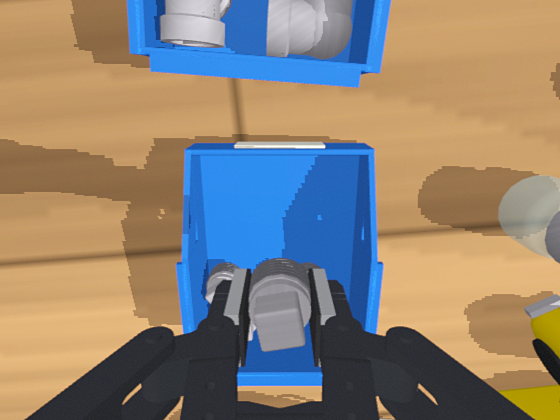

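The plug is held upright and centred (column 280, bin 187–375), with stock plugs behind it. Lowering.

Call:
arm_command(motion="0 0 -0.035 0 0; 0 0 -0.035 0 0; 0 0 -0.02 0 0; 0 0 -0.012 0 0; 0 0 -0.008 0 0; 0 0 -0.003 0 0; 0 0 -0.001 0 0; 0 0 0 0 0")

```text
t: 38.5
eef_pos: [600.2, -338.8, 9.0]
tcp_rot: [0.042, 0.999, -0.0, 0.001]
contact_force: [-0.6, 0.6, -0.1]
grip_width: 0.295
gripper_force: 39.5
```

Call:
arm_command(motion="0 0 -0.0004 0 0; 0 0 -0.0004 0 0; 0 0 -0.0004 0 0; 0 0 -0.0003 0 0; 0 0 0 0 0; 0 0 0 0 0; 0 0 0 0 0; 0 0 0 0 0")

```text
t: 39.5
eef_pos: [599.7, -338.5, 7.0]
tcp_rot: [0.042, 0.999, 0.0, 0.0]
contact_force: [-0.6, -0.2, 2.5]
grip_width: 0.299
gripper_force: 39.6
```

Contact. Releasing gently, then withdrawing.

Call:
arm_command(motion="0 0 0 0 0.28; 0 0 0 0 0.31; 0 0 0 0 0.35; 0 0 0 0 0.4; 0 0 0 0 0.46; 0 0 0 0 0.52; 0 0 0 0 0.56; 0 0 0 0 0.56")

```text
t: 40.5
eef_pos: [599.7, -338.5, 6.8]
tcp_rot: [0.042, 0.999, -0.0, 0.0]
contact_force: [0.5, -0.0, 0.1]
grip_width: 0.559
gripper_force: 0.0
```

Call:
arm_command(motion="0 0 0 0 0.56; 0 0 0.01 0 0.56; 0 0 0.02 0 0.56; 0 0 0.03 0 0.56; 0 0 0.04 0 0.56; 0 0 0.05 0 0.56; -0.01 0.03 0.02 0 0.56; -0.02 0.05 0 0 0.56")

```text
t: 41.5
eef_pos: [571.6, -261.8, 182.1]
tcp_rot: [0.044, 0.999, -0.002, 0.004]
contact_force: [0.5, 1.1, 0.6]
grip_width: 0.555
gripper_force: 0.0
```

Call:
arm_command(motion="-0.02 0.05 0 0 0.56; -0.02 0.05 0 0 0.56; -0.02 0.05 0 0 0.56; -0.02 0.05 0 0 0.56; -0.01 0.02 0 0 0.56; 0 0 0 0 0.56; 0 0 0 0 0.56; 0 0 0 0 0.56")

```text
t: 42.5
eef_pos: [480.4, -40.4, 177.3]
tcp_rot: [0.044, 0.999, -0.0, 0.001]
contact_force: [0.3, -0.6, -0.6]
grip_width: 0.565
gripper_force: 0.0
```

Run:
```python
from h import *
st(); shot('top','top9.png'); shot('scene','scene9.png')
```

```text
t 42.5 [480.4 -40.4 177.3] clos 1.483 j [-0.66  0.14  0.71  2.07 -0.11  0.96  1.59] F [ 0.3 -0.6 -0.6] 0.5650953503344557 0.0
```

View pics/top9.png

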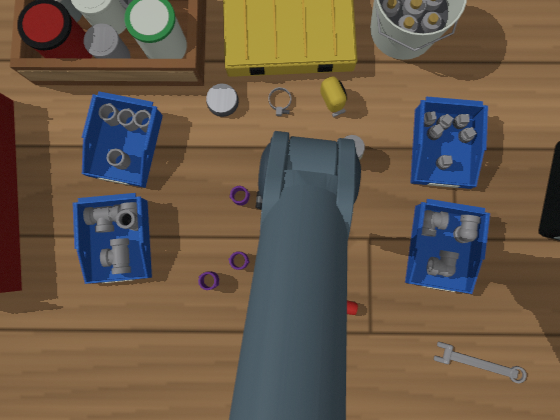

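View pics/scene9.png

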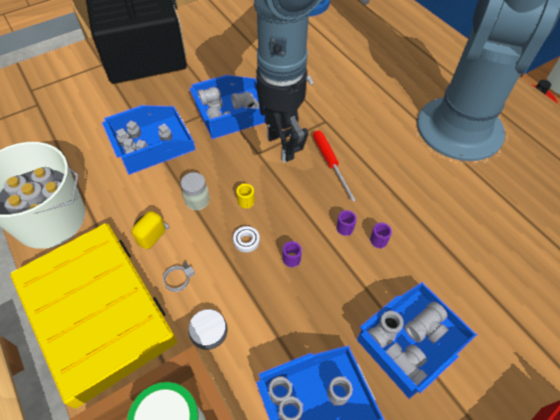

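All four fittings are in their bins: coupling (117,157), tee (117,257), plug (446,161) and elbow (443,265) in the top view. In the scene view the jar (195,190), bearing (246,239) and look-alikes have not moved. Handing in.

```bash
python3 -c "
from station import arm
print(arm.close_job())"
```

```text
the job is handed in; nothing more can be done
None
```

The elbow, tee, coupling and plug are each set down the same way up in the clear front of their matching bins, the jar and bearing were left where they stood, and the job was handed in at about 43 s.

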